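# Line up the kitchen canisters by height

### The job

Line the four canisters up by height on the long maple board, each standing upright and centred on its own ring: the tallest next to the half lemon, then shorter and shorter down to the shortest next to the tomato. Set them down without dropping or tipping any, and leave the lemon, the tomato, the garlic, the onion and the lime where they lie.

Things in the scene. Friction and masses are not known exactly. Their poses are not given: they have to be found in the camera images.
- canister_tall: the tallest of four upright white stoneware canisters with flat lids: 135 mm tall in all, 50 mm in diameter like the others, blue lid and blue band. Loose, 0.1 to 0.5 kg; starts on the counter in front of the board. Origin: centre of its underside; z along its axis, up.
- canister_high: the second tallest of four upright white stoneware canisters with flat lids: 110 mm tall in all, 50 mm in diameter like the others, red lid and red band. Loose, 0.1 to 0.5 kg; starts on the counter in front of the board. Origin: centre of its underside; z along its axis, up.
- canister_low: the third tallest of four upright white stoneware canisters with flat lids: 85 mm tall in all, 50 mm in diameter like the others, green lid and green band. Loose, 0.1 to 0.5 kg; starts on the counter in front of the board. Origin: centre of its underside; z along its axis, up.
- canister_short: the shortest of four upright white stoneware canisters with flat lids: 60 mm tall in all, 50 mm in diameter like the others, black lid and black band. Loose, 0.1 to 0.5 kg; starts on the counter in front of the board. Origin: centre of its underside; z along its axis, up.
- board: long maple board fixed on the counter, 110 mm (its x) by 500 mm (its y), 16 mm thick, flat top with a dark strip and four flush dark rings, 64 mm outer diameter: the places, in its frame at x = 0 and y = -135, -45, +45, +135 mm. Origin: centre of the underside. Half lemon and tomato lie at its two ends, about 215 mm from the middle; which end is which changes.
- lemon: half a lemon, cut face up, yellow, 58 mm wide and 24 mm high, loose on one end of the board; marks the end for the tallest canister. Must stay where it is. Origin: centre of its underside.
- tomato: red tomato with green calyx, 52 mm wide and 45 mm high, loose on the other end of the board. Must stay where it is. Origin: centre of its underside.
- garlic: white garlic bulb, 48 mm wide, 46 mm high, loose on the counter between the canisters; must stay where it is. Origin: centre of its underside.
- onion: orange-brown onion, 48 mm wide, 46 mm high, loose on the counter between the canisters; must stay where it is. Origin: centre of its underside.
- lime: green lime, 46 mm wide, 42 mm high, loose on the counter between the canisters; must stay where it is. Origin: centre of its underside.
There are look-alikes about, which are no part of the job. What is shaped like the canister_low but purple is not meant.

How it is judged:
At the end, for the whole second after the job is handed in: Canisters upright (0.08 rad) on the board, each within 12 mm along and across of its ring's centre, falling in height from the ring by the lemon to the ring by the tomato, let go and at rest; lemon, tomato, garlic, onion and lime within 20 mm of where they started (((y of lemon in the frame of board above 0 m and y of canister_tall in the frame of board between 0.123 and 0.147 m and y of canister_high in the frame of board between 0.033 and 0.057 m and y of canister_low in the frame of board between -0.057 and -0.033 m and y of canister_short in the frame of board between -0.147 and -0.123 m) or (y of lemon in the frame of board below 0 m and y of canister_tall in the frame of board between -0.147 and -0.123 m and y of canister_high in the frame of board between -0.057 and -0.033 m and y of canister_low in the frame of board between 0.033 and 0.057 m and y of canister_short in the frame of board between 0.123 and 0.147 m)) and x of canister_tall in the frame of board between -0.012 and 0.012 m and z of canister_tall in the frame of board between 0.012 and 0.02 m and angle between each of canister_tall, canister_high, canister_low, canister_short's own z axis and vertical below 0.08 rad and linear speed of each of canister_tall, canister_high, canister_low, canister_short below 0.02 m/s and angular speed of each of canister_tall, canister_high, canister_low, canister_short below 0.2 rad/s and contact force between each of canister_tall, canister_high, canister_low, canister_short and the fingers below 0.1 N and x of canister_high in the frame of board between -0.012 and 0.012 m and z of canister_high in the frame of board between 0.012 and 0.02 m and x of canister_low in the frame of board between -0.012 and 0.012 m and z of canister_low in the frame of board between 0.012 and 0.02 m and x of canister_short in the frame of board between -0.012 and 0.012 m and z of canister_short in the frame of board between 0.012 and 0.02 m and distance of each of lemon, tomato, garlic, onion, lime from where it was at the start of the episode below 0.02 m); the robot touches nothing.
It fails at once if the lemon, tomato, garlic, onion or lime is moved more than 20 mm from where it lay (distance of any of lemon, tomato, garlic, onion, lime from where it was at the start of the episode above 0.02 m).
It fails at once if a canister is tipped over (more than 0.6 rad) (angle between any of canister_tall, canister_high, canister_low, canister_short's own z axis and vertical above 0.6 rad).
It fails at once if a canister is dropped or thrown (faster than 0.5 m/s with no finger on it) ((contact force between canister_tall and the fingers below 0.05 N and linear speed of canister_tall above 0.5 m/s) or (contact force between canister_high and the fingers below 0.05 N and linear speed of canister_high above 0.5 m/s) or (contact force between canister_low and the fingers below 0.05 N and linear speed of canister_low above 0.5 m/s) or (contact force between canister_short and the fingers below 0.05 N and linear speed of canister_short above 0.5 m/s)).
It also fails if it takes over 93 s, if anything falls off the work surface, if the arm or the gripper's body presses on something with over 40 N, if the wrist force passes 120 N, or if a joint passes its speed limit or range.

### The arm

A 7-joint arm with a two-finger parallel gripper is mounted at the origin on the work surface. World frame = base frame: x ahead of the robot, y to its left, z up, the work surface at z = 0. Lengths are in m, angles in rad, forces in N, time in s.
With the tool pointing down it reaches from about 0.4 to 0.875 m from the base axis. Payload 19.3 kg.
Tool frame: the origin (TCP) lies between the finger pads; the fingertips stand 25 mm ahead of it and the grasp point (between the pads) lies 6 mm ahead of it (manip.tips_ahead is the distance from the TCP to the fingertips, in m); z points along the fingers, y is the line along which they close (so a half turn about z gives the same grasp; the last joint's range is limited). The gripper opens to 85 mm and grips with 20 to 120 N. Pads are 22 mm wide; open, the fingers measure 114 mm over their backs; the gripper's body (76 mm by 85 mm) begins 54 mm behind the grasp point. The pads swing forward as they close: fully open they stand 13 mm farther back than shut.
Start: joints at [1.05, 0.521, -0.036, 1.599, 0.021, 1.021, -0.113], TCP at [0.272, -0.563, 0.256] pointing down, gripper open.
Joint ranges: [-2.91, 2.91], [-0.3, 2.13], [-1.5, 1.42], [0.17, 2.43], [-1.26, 4.41], [0.16, 1.93], [-2.52, 2.52]. Speed limits (rad/s): [1.89, 1.89, 2.39, 2.39, 3.01, 3.01, 3.01].

### API

Orientations are given as a unit quaternion [w, x, y, z].
In Python, from bench import manip gives the robot as it stands.
- The arm moves only by the tool drive_tool, never from a script. Its argument "commands" is text: rows parted by semicolons, each of 7 numbers parted by spaces: the shift along the tool's x, y, z scaled (see below), then the turn, a rotation vector about the tool's x, y, z scaled (see below), then the closure, from -1 (fully open) to 1 (shut). A call has 1 to 10 rows; each row is the pose to reach, as a shift and turn from the pose commanded when the call began, along the tool's axes at that moment, turning the shorter way round; what a row does not reach only later rows make up. The controller multiplies each number of a shift by 0.5 m and each number of a turn by 2 pi rad. A row lasts 1/8 s, in which the tool goes at most 62.5 mm and 10.7 degrees, less where a joint would pass 70% of its speed; a pose out of reach is approached as far as the arm can. A call with a number of a shift or a turn outside -1 to 1 is refused whole. A call with a gripper value outside its range is refused whole. The fingers move at their own pace and stop on an object; "squeeze" is the grip in N (left out, the last holds). Time passes only in rows, so rows that repeat a pose let the fingers close. It gives the time, the measured TCP pose, the force, the opening and the grip force at its end, in the units of the state.
- manip.read_state(): the state, without advancing time (a new reading comes with each control period).
- manip.read_camera(name): name is "scene" or "top" or "wrist"; returns a dict with "color" (400x640x3 uint8, red, green, blue), "fx", "fy", "cx", "cy" (pixels), "camera_from_world" (4x4, takes a point from world to camera coordinates). Camera axes: x right, y down, z forward; pixel columns grow to the right and rows downward; lengths in m; the calibration is good to about 2 mm. A picture is of the moment at which its call begins. There is no depth.
- manip.sign_off(): hands the job in; it is judged then, once.
The state is a dict: "t": time; "joints": joint angles; "dq": joint speeds; "tau": joint torques, N m; "tool_pos": TCP position; "tcp_rot": TCP orientation; "wrist_force": force on the tool from outside, world axes, zero at the start; "moment": the same for the moment, N m; "grip_width": finger opening in m; "grasp_force": force on a finger pad.
Only numpy, scipy, OpenCV 4.12 (cv2) and the standard library are available. Lean on these libraries where they do the work, as an engineer would, in place of code of your own. Each camera call takes 0.05 s, during which the arm holds its last target. There are 200 camera calls.

## Working session

There is one attempt and no reset: what is moved stays moved. The work goes in short steps, Python scripts to look and compute and a tool call to move; the robot and the scene stay as the last step left them, time stands still between calls to the robot, and variables do not carry over. Pictures are saved under pics/ and viewed, at most 14 in all, crops included, and the job is handed in when it is done.

Besides the shell and the picture viewer there is one more tool, called as name(argument=value, ...), one argument or row to a line, values as JSON. drive_tool: Moves the arm, as the interface text tells. Shifts and turns lie within -1 to 1; 1 stands for 0.5 m of shift or 2 pi rad of turn. Its arguments: {"type":"object","properties":{"commands":{"type":"string"},"squeeze":{"type":"number"}},"required":["commands"]}

```bash
mkdir -p pics; python3 - <<'E'
from bench import manip
import cv2,numpy as np
for n in ("top","scene"):
    c=manip.read_camera(n); cv2.imwrite(f"pics/{n}0.png",c["color"][:,:,::-1])
    print(n,c["fx"],c["fy"],c["cx"],c["cy"],np.round(c["camera_from_world"],4).tolist())
s=manip.read_state(); print(s)
E
```

```text
top 389.5415026321858 389.5415026321858 318.50379778409985 200.598713971302 [[0.0171, -0.9998, -0.003, 0.0038], [-0.988, -0.0164, -0.1534, 0.5293], [0.1533, 0.0056, -0.9882, 0.9253], [0.0, 0.0, 0.0, 1.0]]
scene 400.35750982537996 400.35750982537996 318.1837305895066 193.67162871997655 [[-0.6528, 0.7572, -0.021, 0.3228], [0.4795, 0.3917, -0.7853, -0.2196], [-0.5864, -0.5227, -0.6188, 1.3139], [0.0, 0.0, 0.0, 1.0]]
{'t': 0.1, 'joints': array([ 1.04979733,  0.52197331, -0.03634185,  1.5999536 ,  0.02119926,
        1.02107728, -0.11283521]), 'dq': array([ 2.34158883e-04, -2.41652089e-03,  8.23031589e-04, -3.55091547e-03,
        2.17224307e-04, -5.91798584e-05, -1.54368383e-03]), 'tau': array([ 5.15463034e-03, -9.28489137e+01,  1.98472112e+00, -3.70528579e+01,
        1.80848100e-02,  5.36019783e-03,  2.62428296e-05]), 'tool_pos': array([ 0.2721623 , -0.56232492,  0.25577039]), 'tcp_rot': array([-4.92320709e-04,  9.74708572e-01,  2.23479162e-01, -1.45345867e-04]), 'wrist_force': array([ 1.23816671, -0.68081316,  0.03026784]), 'moment': array([ 0.00825095, -0.00230251,  0.0322722 ]), 'grasp_force': 0.0, 'grip_width': 0.08522170494875211}
```

View pics/top0.png

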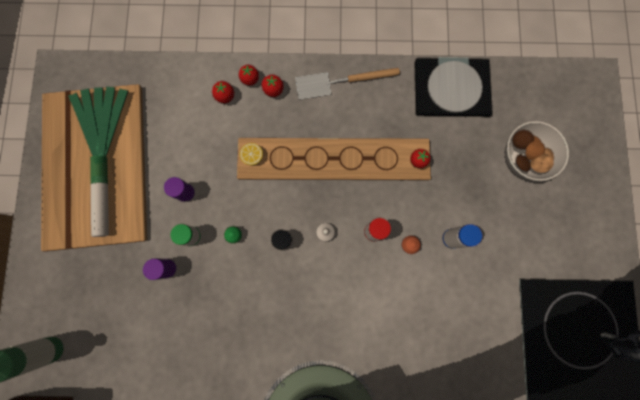

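View pics/scene0.png

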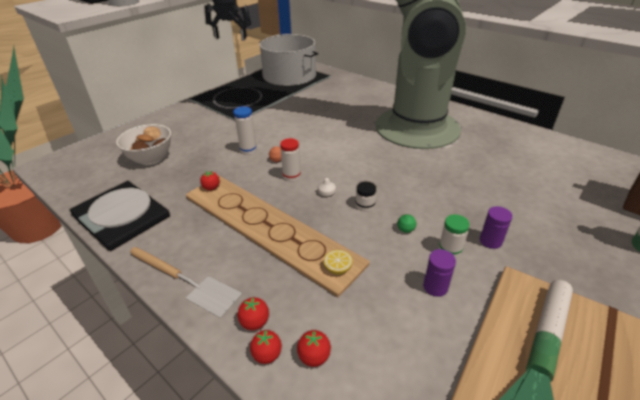

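Top view: the lemon is at (252,154), the tomato at (421,159) and the rings at (282/316/351/386,158). Lids: blue (470,235), red (379,229), green (181,235), black (282,239).

Possible mix-ups:
- **Green canister (181,235):** purple look-alikes at (179,188) and (157,269), and the lime at (232,234).
- **Red canister (379,229):** onion at (411,244) and the loose tomatoes at (223,92), (248,75) and (272,86).
- **Board tomato (421,159):** the same loose tomatoes.
- **Black canister (282,239):** the garlic at (326,232) is the nearest thing to it.

I choose by lid colour and will check in one crop.

```bash
cat > h.py <<'E'
from bench import manip
import cv2,numpy as np
def w(c,u,v,z):
    T=c["camera_from_world"];R=T[:3,:3];o=-R.T@T[:3,3]
    d=R.T@np.array([(u-c["cx"])/c["fx"],(v-c["cy"])/c["fy"],1]); return o+d*(z-o[2])/d[2]
def px(c,p):
    q=c["camera_from_world"]@np.append(p,1); return np.array([c["fx"]*q[0]/q[2]+c["cx"],c["fy"]*q[1]/q[2]+c["cy"]])
H=dict(tall=.135,high=.110,low=.085,short=.060)
COL=dict(tall=((100,100,60),(125,255,255)),high=((170,120,60),(180,255,255),(0,120,60),(6,255,255)),low=((50,120,50),(80,255,255)),short=((0,0,0),(180,255,45)))
def lid(c,name,uv,r=16):
    """blob of the lid's colour near uv -> pixel centroid"""
    hsv=cv2.cvtColor(c["color"],cv2.COLOR_RGB2HSV);k=COL[name]
    m=cv2.inRange(hsv,k[0],k[1])
    if len(k)==4:m|=cv2.inRange(hsv,k[2],k[3])
    g=np.zeros_like(m);cv2.circle(g,(int(uv[0]),int(uv[1])),r,255,-1)
    n,l,s,ce=cv2.connectedComponentsWithStats(m&g)
    i=1+np.argmax(s[1:,4]);return ce[i],s[i]
E
python3 - <<'E'
from h import *
c=manip.read_camera("top");im=c["color"][:,:,::-1].copy()
for n,uv in dict(tall=(470,235),high=(379,229),low=(181,235),short=(282,239)).items():
    p,s=lid(c,n,uv);print(n,p.round(1),s,w(c,*p,H[n]-.002).round(4))
g=cv2.cvtColor(im,cv2.COLOR_BGR2GRAY)
for u in (282,316,351,386): 
    r=g[143:173,u-15:u+16]; y,x=np.nonzero(r<70);print("ring px",u,len(x)); print(w(c,u,158,.016).round(4))
    x0,x1=x.min(),x.max();y0,y1=y.min(),y.max()
    print((x0,x1,y0,y1))
for n,u,v,z in (("lemon",252,154,.04),("tomato",421,159,.04),("garlic",326,232,.025),("onion",411,244,.025),("lime",232,234,.025),("purp",179,188,.085),("purp",157,269,.085)): print(n,w(c,u,v,z).round(3))
cv2.imwrite("pics/crop.png",cv2.resize(im[130:280,140:500],(800,333),interpolation=cv2.INTER_CUBIC))
E
```

```text
tall [470.1 235. ] [459 225  23  21 398] [ 0.4436 -0.3238  0.133 ]
high [379.6 228.3] [369 218  23  22 398] [ 0.4571 -0.1281  0.108 ]
low [181.1 234.1] [171 225  21  19 318] [0.4379 0.3328 0.083 ]
short [281.9 239.5] [272 231  21  18 308] [0.4306 0.0989 0.058 ]
ring px 282 14
[0.643  0.1093 0.016 ]
(np.int64(26), np.int64(30), np.int64(13), np.int64(16))
ring px 316 24
[0.6444 0.0212 0.016 ]
(np.int64(0), np.int64(30), np.int64(13), np.int64(16))
ring px 351 27
[ 0.6459 -0.0693  0.016 ]
(np.int64(0), np.int64(30), np.int64(13), np.int64(16))
ring px 386 14
[ 0.6474 -0.1598  0.016 ]
(np.int64(0), np.int64(3), np.int64(13), np.int64(17))
lemon [0.646 0.183 0.04 ]
tomato [ 0.64  -0.244  0.04 ]
garlic [ 0.453 -0.007  0.025]
onion [ 0.427 -0.218  0.025]
lime [0.444 0.227 0.025]
purp [0.547 0.345 0.085]
purp [0.357 0.382 0.085]
```

View pics/crop.png

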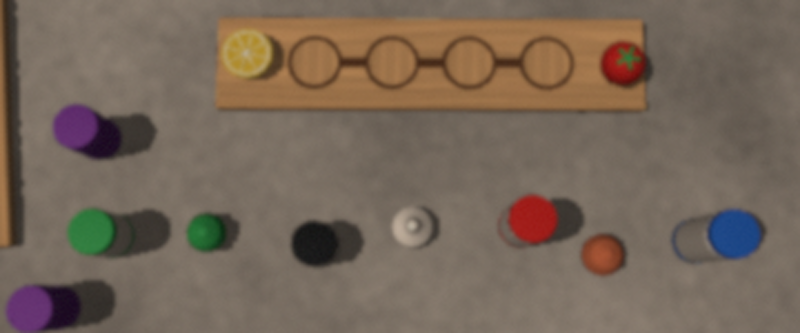

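The crop confirms it: blue, red, green and black lids are the four canisters, both purple ones are decoys, and the lemon is at the +y end. I'll start with the tall one.

drive_tool(
  commands="0.515 -0.277 0 0 0 -0.1783 -1;0.515 -0.277 0 0 0 -0.1783 -1;0.515 -0.277 0 0 0 -0.1783 -1;0.515 -0.277 0 0 0 -0.1783 -1;0.515 -0.277 0 0 0 -0.1783 -1;0.515 -0.277 0 0 0 -0.1783 -1;0.515 -0.277 0 0 0 -0.1783 -1;0.515 -0.277 0 0 0 -0.1783 -1;0.515 -0.277 0 0 0 -0.1783 -1",
  squeeze=50,
)

```text
t: 1.27
tool_pos: [0.4434, -0.3261, 0.2563]
tcp_rot: [-0.0, 0.708, 0.706, -0.0]
wrist_force: [0.5, -0.0, 0.9]
grip_width: 0.0855
grasp_force: 0.0
```

```bash
python3 - <<'E'
from h import *
s=manip.read_state();print(s["t"],s["tool_pos"].round(4),s["tcp_rot"].round(4))
c=manip.read_camera("wrist");cv2.imwrite("pics/w1.png",c["color"][:,:,::-1])
e=px(c,[.4436,-.3238,.133]);print(e)
try:
    p,st=lid(c,"tall",e,120);print(p,st,w(c,*p,.133))
except Exception as x:print(x)
E
```

```text
1.275 [ 0.4434 -0.3261  0.2563] [-1.000e-04  7.082e-01  7.060e-01 -1.000e-04]
[319.66010346 196.87978454]
[322.71998495 196.21151675] [ 294  167   58   59 2657] [ 0.44616241 -0.3232225   0.133     ]
```

View pics/w1.png

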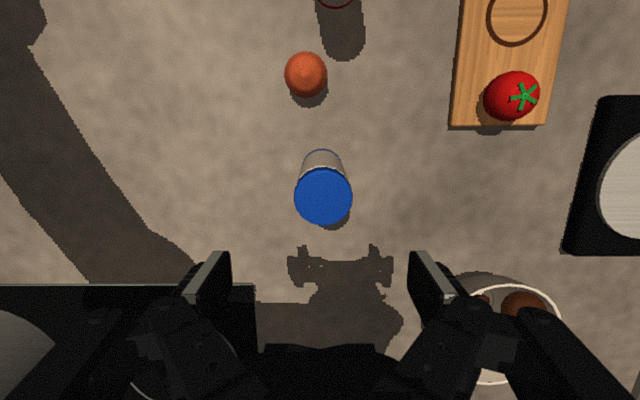

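Wrist view: the blue lid is at (323,196), which puts it at (0.446, -0.323). That agrees with the top camera. Descending and gripping.

drive_tool(
  commands="0.005 0.004 0.1 0 0 0 -1;0.005 0.004 0.2 0 0 0 -1;0.005 0.004 0.25 0 0 0 -1;0.005 0.004 0.27 0 0 0 -1;0.005 0.004 0.27 0 0 0 -1;0.005 0.004 0.27 0 0 0 1;0.005 0.004 0.27 0 0 0 1;0.005 0.004 0.27 0 0 0 1;0.005 0.004 0.27 0 0 0 1;0.005 0.004 0.27 0 0 0 1",
)

```text
t: 2.58
tool_pos: [0.4462, -0.3236, 0.1224]
tcp_rot: [0.001, 0.707, 0.707, 0.0]
wrist_force: [-0.1, 0.0, 9.4]
grip_width: 0.0492
grasp_force: 50.3
```

drive_tool(
  commands="0 0 -0.04 0 0 0 1;0 0 -0.12 0 0 0 1;0.04 0.02 -0.2 0 0 0 1;0.12 0.06 -0.24 0 0 0 1;0.22 0.11 -0.24 0 0 0 1;0.33 0.16 -0.24 0 0 0 1;0.44 0.21 -0.24 0 0 0 1;0.54 0.26 -0.24 0 0 0 1;0.62 0.3 -0.24 0 0 0 1;0.68 0.32 -0.24 0 0 0 1",
)

```text
t: 3.82
tool_pos: [0.6061, 0.019, 0.2415]
tcp_rot: [-0.0, 0.707, 0.708, 0.0]
wrist_force: [0.3, -0.8, -3.2]
grip_width: 0.049
grasp_force: 53.0
```

drive_tool(
  commands="0.08 0.04 0 0 0 0 1;0.14 0.06 0 0 0 0 1;0.18 0.075 0 0 0 0 1;0.187 0.078 0 0 0 0 1;0.187 0.078 0 0 0 0 1",
)

```text
t: 4.45
tool_pos: [0.6445, 0.1094, 0.2413]
tcp_rot: [0.0, 0.707, 0.707, -0.0]
wrist_force: [0.3, -0.6, -3.1]
grip_width: 0.0493
grasp_force: 53.1
```

```bash
python3 - <<'E'
from h import *
s=manip.read_state();print(s["t"],s["tool_pos"].round(4),s["tcp_rot"].round(4))
c=manip.read_camera("wrist");cv2.imwrite("pics/w2.png",c["color"][:,:,::-1])
B=np.array([.6455,-.0235]);
for y in (.111,.0212,-.0688,-.1585): print(px(c,[.6455-.016*(y+.0235),y,.016]).round(1))
E
```

```text
4.45 [0.6445 0.1094 0.2413] [ 1.000e-04  7.073e-01  7.069e-01 -3.000e-04]
[318.4 171.9]
[319.7 242.3]
[320.7 303.6]
[321.7 357.2]
```

View pics/w2.png

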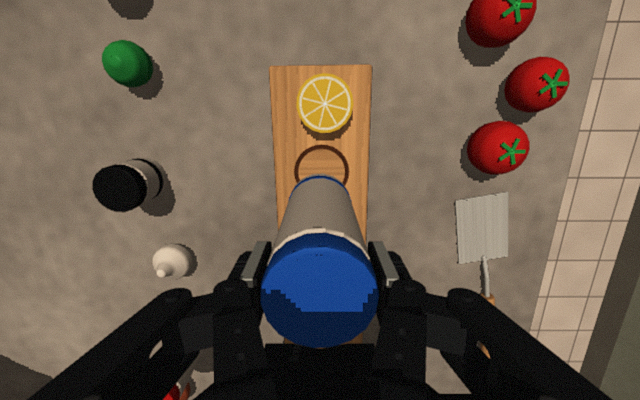

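Wrist view: the canister hangs straight, and ring 1 is centred at about (321,171), within 3 mm of my prediction. Lowering.

drive_tool(
  commands="0.003 0.002 0.06 0 0 0 1;0.003 0.002 0.12 0 0 0 1;0.003 0.002 0.16 0 0 0 1;0.003 0.002 0.185 0 0 0 1;0.003 0.002 0.2 0 0 0 1;0.003 0.002 0.206 0 0 0 1;0.003 0.002 0.206 0 0 0 1",
)

```text
t: 5.38
tool_pos: [0.6459, 0.1119, 0.1388]
tcp_rot: [0.0, 0.707, 0.707, 0.0]
wrist_force: [0.2, -0.1, -4.3]
grip_width: 0.0489
grasp_force: 53.1
```

drive_tool(
  commands="0 0 0.002 0 0 0 1;0 0 0.004 0 0 0 1;0 0 0.004 0 0 0 1",
)

```text
t: 5.75
tool_pos: [0.6462, 0.112, 0.1384]
tcp_rot: [0.001, 0.707, 0.707, 0.001]
wrist_force: [-6.0, -1.5, 20.7]
grip_width: 0.049
grasp_force: 55.7
```

Contact. Opening and lifting away.

drive_tool(
  commands="0 0 0.001 0 0 0 0.2;0 0 0.001 0 0 0 -0.4;0 0 0.001 0 0 0 -1;0 0 0.001 0 0 0 -1;0 0 -0.02 0 0 0 -1;0 0 -0.1 0 0 0 -1;0 0 -0.2 0 0 0 -1;0 0 -0.27 0 0 0 -1",
)

```text
t: 6.75
tool_pos: [0.6459, 0.112, 0.2744]
tcp_rot: [0.001, 0.707, 0.707, 0.001]
wrist_force: [1.1, 0.1, 0.4]
grip_width: 0.0853
grasp_force: 0.0
```

```bash
python3 - <<'E'
from h import *
s=manip.read_state();print(s["t"],s["tool_pos"].round(4))
c=manip.read_camera("wrist")
e=px(c,[.6455,.111,.151]);p,st=lid(c,"tall",e,120);print(e,p,st,w(c,*p,.149))
cv2.imwrite("pics/w3.png",c["color"][:,:,::-1])
E
```

```text
6.75 [0.6459 0.112  0.2744]
[318.66797957 200.73597656] [319.59103208 198.34634712] [ 291  170   58   58 2587] [0.64628018 0.11248739 0.149     ]
```

View pics/w3.png

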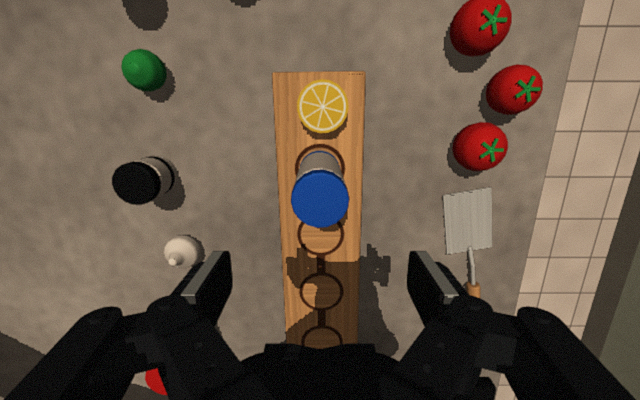

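Tall is standing on ring 1 next to the lemon, with its lid at (320,198). Next is the red one.

drive_tool(
  commands="-0.1 -0.08 0 0 0 0 -1;-0.2 -0.16 0 0 0 0 -1;-0.3 -0.24 0 0 0 0 -1;-0.4 -0.32 0 0 0 0 -1;-0.48 -0.374 0 0 0 0 -1;-0.48 -0.374 0 0 0 0 -1;-0.48 -0.374 0.06 0 0 0 -1",
)

```text
t: 7.68
tool_pos: [0.4599, -0.1286, 0.2429]
tcp_rot: [0.002, 0.707, 0.707, 0.001]
wrist_force: [0.8, -0.5, -1.3]
grip_width: 0.0856
grasp_force: 0.0
```

```bash
python3 - <<'E'
from h import *
s=manip.read_state();print(s["t"],s["tool_pos"].round(4))
c=manip.read_camera("wrist")
e=px(c,[.457,-.128,.108]);p,st=lid(c,"high",e,50);print(e,p,st,w(c,*p,.108))
E
```

```text
7.675 [ 0.4599 -0.1286  0.2429]
[315.46648022 194.76019194] [319.00398724 193.03349282] [ 291  165   57   57 2508] [ 0.46010054 -0.12643039  0.108     ]
```

drive_tool(
  commands="0.003 0 0.1 0 0 0 -1;0.003 0 0.2 0 0 0 -1;0.003 0 0.26 0 0 0 -1;0.003 0 0.29 0 0 0 -1;0.003 0 0.29 0 0 0 -1;0.003 0 0.29 0 0 0 1;0.003 0 0.29 0 0 0 1;0.003 0 0.29 0 0 0 1;0.003 0 0.29 0 0 0 1;0.003 0 0.29 0 0 0 1",
)

```text
t: 8.98
tool_pos: [0.4594, -0.127, 0.0975]
tcp_rot: [0.001, 0.707, 0.707, 0.0]
wrist_force: [-0.4, 0.5, 11.3]
grip_width: 0.0492
grasp_force: 49.5
```

drive_tool(
  commands="0 0 -0.05 0 0 0 1;0 0 -0.13 0 0 0 1;0.03 0.04 -0.16 0 0 0 1;0.08 0.11 -0.16 0 0 0 1;0.15 0.2 -0.16 0 0 0 1;0.22 0.29 -0.16 0 0 0 1;0.27 0.345 -0.16 0 0 0 1;0.297 0.373 -0.16 0 0 0 1;0.297 0.373 -0.16 0 0 0 1;0.297 0.373 -0.12 0 0 0 1",
)

```text
t: 10.22
tool_pos: [0.6454, 0.0211, 0.1569]
tcp_rot: [0.001, 0.707, 0.707, 0.001]
wrist_force: [0.2, 0.1, -4.0]
grip_width: 0.049
grasp_force: 53.1
```

drive_tool(
  commands="0 0 0.04 0 0 0 1;0 0 0.065 0 0 0 1;0 0 0.08 0 0 0 1;0 0 0.085 0 0 0 1;0 0 0.088 0 0 0 1;0 0 0.09 0 0 0 1;0 0 0.09 0 0 0 1",
)

```text
t: 11.1
tool_pos: [0.6452, 0.0218, 0.1134]
tcp_rot: [0.0, 0.707, 0.707, 0.0]
wrist_force: [-10.1, -1.3, 24.0]
grip_width: 0.0491
grasp_force: 55.5
```

drive_tool(
  commands="0 0 -0.001 0 0 0 0.2;0 0 -0.001 0 0 0 -0.4;0 0 -0.001 0 0 0 -1;0 0 -0.001 0 0 0 -1;0 0 -0.02 0 0 0 -1;0 0 -0.11 0 0 0 -1;0 0 -0.22 0 0 0 -1;0 0 -0.31 0 0 0 -1;0 0 -0.31 0 0 0 -1",
)

```text
t: 12.22
tool_pos: [0.6465, 0.0221, 0.2706]
tcp_rot: [0.002, 0.707, 0.707, 0.002]
wrist_force: [0.2, -0.8, -1.2]
grip_width: 0.0851
grasp_force: 0.0
```

drive_tool(
  commands="0.1 -0.066 0 0 0 0 -1;0.2 -0.132 0 0 0 0 -1;0.3 -0.2 0 0 0 0 -1;0.4 -0.264 0 0 0 0 -1;0.5 -0.33 0 0 0 0 -1;0.58 -0.38 0 0 0 0 -1;0.624 -0.412 0 0 0 0 -1;0.624 -0.412 0.08 0 0 0 -1;0.624 -0.412 0.1 0 0 0 -1",
)

```text
t: 13.35
tool_pos: [0.4381, 0.3331, 0.2144]
tcp_rot: [-0.0, 0.707, 0.707, -0.002]
wrist_force: [-0.2, 0.3, -0.0]
grip_width: 0.0854
grasp_force: 0.0
```

```bash
python3 - <<'E'
from h import *
s=manip.read_state();print(s["t"],s["tool_pos"].round(4))
c=manip.read_camera("wrist")
e=px(c,[.438,.333,.083]);p,st=lid(c,"low",e,50);print(e,p,st,w(c,*p,.083))
c=manip.read_camera("top")
for n,xy,h in (("tall",(.646,.112),.149),("high",(.645,.022),.124)):
    p,st=lid(c,n,px(c,[*xy,h]),14);print(n,st,w(c,*p,h))
cv2.imwrite("pics/t2.png",cv2.resize(c["color"][130:280,140:500,::-1],(800,333),interpolation=cv2.INTER_CUBIC))
E
```

```text
13.35 [0.4381 0.3331 0.2144]
[319.70789222 196.4848663 ] [322.7915493  193.01126761] [ 295  165   56   57 2485] [0.44065419 0.33613593 0.083     ]
tall [266 133  21  21 353] [0.64250333 0.10998014 0.149     ]
high [305 136  22  22 369] [0.64182428 0.02090598 0.124     ]
```

View pics/t2.png

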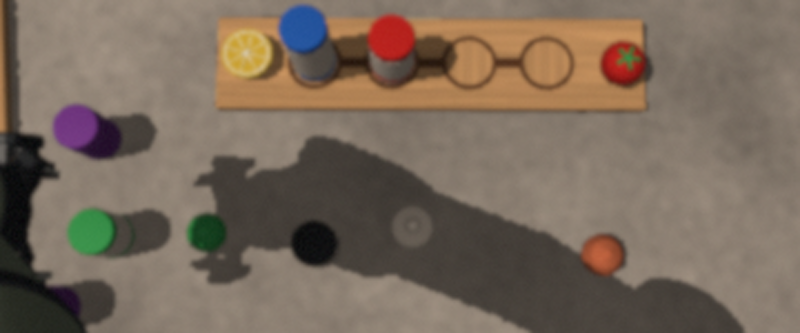

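Top view: blue and red stand on rings 1 and 2, and the small objects haven't moved. The wrist camera puts green at about (0.440, 0.335).

drive_tool(
  commands="0.004 0.003 0.1 0 0 0 -1;0.004 0.003 0.2 0 0 0 -1;0.004 0.003 0.26 0 0 0 -1;0.004 0.003 0.284 0 0 0 -1;0.004 0.003 0.284 0 0 0 -1;0.004 0.003 0.284 0 0 0 1;0.004 0.003 0.284 0 0 0 1;0.004 0.003 0.284 0 0 0 1;0.004 0.003 0.284 0 0 0 1;0.004 0.003 0.284 0 0 0 1",
)

```text
t: 14.7
tool_pos: [0.441, 0.3361, 0.0756]
tcp_rot: [0.0, 0.707, 0.707, 0.001]
wrist_force: [-3.2, -1.9, 12.4]
grip_width: 0.0492
grasp_force: 49.8
```

drive_tool(
  commands="0 0 -0.05 0 0 0 1;0 0 -0.14 0 0 0 1;-0.04 0 -0.21 0 0 0 1;-0.12 0 -0.22 0 0 0 1;-0.22 0 -0.22 0 0 0 1;-0.33 0 -0.22 0 0 0 1;-0.44 0 -0.22 0 0 0 1;-0.55 0 -0.22 0 0 0 1;-0.65 0.03 -0.22 0 0 0 1;-0.73 0.08 -0.22 0 0 0 1",
)

```text
t: 15.95
tool_pos: [0.4806, -0.0315, 0.185]
tcp_rot: [0.0, 0.707, 0.707, -0.0]
wrist_force: [0.5, 0.6, -1.9]
grip_width: 0.049
grasp_force: 52.5
```

drive_tool(
  commands="-0.05 0.09 0 0 0 0 1;-0.079 0.18 0 0 0 0 1;-0.079 0.26 0 0 0 0 1;-0.079 0.315 0 0 0 0 1;-0.079 0.333 0 0 0 0 1;-0.079 0.333 0.06 0 0 0 1;-0.079 0.333 0.12 0 0 0 1;-0.079 0.333 0.15 0 0 0 1;-0.079 0.333 0.165 0 0 0 1;-0.079 0.333 0.165 0 0 0 1",
)

```text
t: 17.2
tool_pos: [0.6472, -0.0687, 0.1022]
tcp_rot: [0.0, 0.707, 0.707, 0.0]
wrist_force: [-0.1, 0.6, -2.1]
grip_width: 0.0487
grasp_force: 52.6
```

Position is good. Down to contact (bottom now about 10 mm above the board).

drive_tool(
  commands="0 0 0.01 0 0 0 1;0 0 0.016 0 0 0 1;0 0 0.02 0 0 0 1;0 0 0.022 0 0 0 1;0 0 0.024 0 0 0 1;0 0 0.024 0 0 0 1",
)

```text
t: 17.95
tool_pos: [0.6473, -0.0687, 0.0916]
tcp_rot: [0.0, 0.707, 0.707, -0.0]
wrist_force: [-12.3, 0.6, 26.6]
grip_width: 0.0486
grasp_force: 55.6
```

drive_tool(
  commands="0 0 -0.001 0 0 0 0.2;0 0 -0.001 0 0 0 -0.4;0 0 -0.001 0 0 0 -1;0 0 -0.001 0 0 0 -1;0 0 -0.02 0 0 0 -1;0 0 -0.11 0 0 0 -1;0 0 -0.22 0 0 0 -1;0 0 -0.31 0 0 0 -1;0 0 -0.31 0 0 0 -1",
)

```text
t: 19.08
tool_pos: [0.6486, -0.0686, 0.2491]
tcp_rot: [0.002, 0.707, 0.707, 0.002]
wrist_force: [-0.1, -0.7, -0.1]
grip_width: 0.0853
grasp_force: 0.0
```

drive_tool(
  commands="0.07 -0.09 0 0 0 0 -1;0.14 -0.18 0 0 0 0 -1;0.21 -0.27 0 0 0 0 -1;0.28 -0.36 0 0 0 0 -1;0.334 -0.43 0 0 0 0 -1;0.334 -0.43 0.08 0 0 0 -1;0.334 -0.43 0.12 0 0 0 -1;0.334 -0.43 0.12 0 0 0 -1",
)

```text
t: 20.08
tool_pos: [0.4312, 0.0982, 0.1838]
tcp_rot: [-0.001, 0.707, 0.707, -0.001]
wrist_force: [-0.2, -0.3, 0.2]
grip_width: 0.0855
grasp_force: 0.0
```

```bash
python3 - <<'E'
from h import *
s=manip.read_state();print(s["t"],s["tool_pos"].round(4))
c=manip.read_camera("wrist")
e=px(c,[.432,.099,.058]);p,st=lid(c,"short",e,45);print(e,p,st,w(c,*p,.058))
cv2.imwrite("pics/w4.png",c["color"][:,:,::-1])
E
```

```text
20.075 [0.4312 0.0982 0.1838]
[320.75967951 197.64724743] [322.88935203 192.82910193] [ 294  164   58   59 2639] [0.43378473 0.10325082 0.058     ]
```

View pics/w4.png

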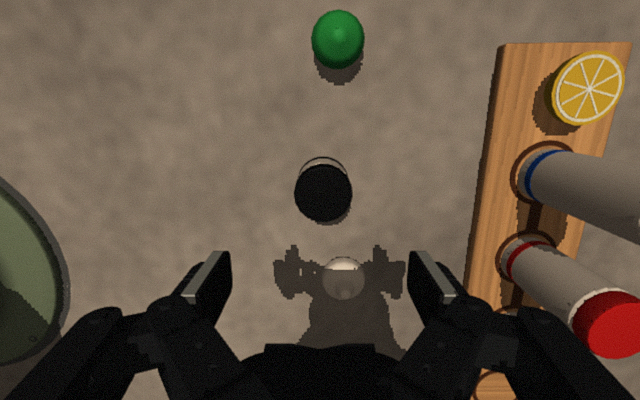

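Wrist view: the black lid is at (323,193), so I take it as (0.434, 0.101). Blue and red are standing on their rings at the right.

drive_tool(
  commands="0.006 0.005 0.1 0 0 0 -1;0.006 0.005 0.2 0 0 0 -1;0.006 0.005 0.25 0 0 0 -1;0.006 0.005 0.27 0 0 0 -1;0.006 0.005 0.27 0 0 0 -1;0.006 0.005 0.27 0 0 0 1;0.006 0.005 0.27 0 0 0 1;0.006 0.005 0.27 0 0 0 1;0.006 0.005 0.27 0 0 0 1;0.006 0.005 0.27 0 0 0 1",
)

```text
t: 21.38
tool_pos: [0.4351, 0.1013, 0.0508]
tcp_rot: [0.001, 0.707, 0.707, 0.001]
wrist_force: [-4.0, -0.8, 17.4]
grip_width: 0.0492
grasp_force: 48.6
```

drive_tool(
  commands="0 0 -0.05 0 0 0 1;0 0 -0.14 0 0 0 1;-0.04 0 -0.22 0 0 0 1;-0.12 0.02 -0.24 0 0 0 1;-0.22 0.06 -0.24 0 0 0 1;-0.32 0.11 -0.24 0 0 0 1;-0.42 0.17 -0.24 0 0 0 1;-0.49 0.24 -0.24 0 0 0 1;-0.52 0.32 -0.24 0 0 0 1;-0.52 0.38 -0.24 0 0 0 1",
)

```text
t: 22.62
tool_pos: [0.6256, -0.1607, 0.17]
tcp_rot: [0.0, 0.708, 0.706, -0.0]
wrist_force: [-0.3, 0.2, -2.2]
grip_width: 0.0487
grasp_force: 52.7
```

drive_tool(
  commands="0 0.03 0 0 0 0 1;0 0.046 0 0 0 0 1;0 0.046 0.04 0 0 0 1;0 0.046 0.1 0 0 0 1;0 0.046 0.15 0 0 0 1;0 0.046 0.18 0 0 0 1;0 0.046 0.19 0 0 0 1;0 0.046 0.19 0 0 0 1",
)

```text
t: 23.62
tool_pos: [0.6477, -0.1587, 0.075]
tcp_rot: [0.0, 0.707, 0.707, 0.0]
wrist_force: [0.0, 0.2, -1.5]
grip_width: 0.0492
grasp_force: 52.7
```

drive_tool(
  commands="0 0 0.008 0 0 0 1;0 0 0.012 0 0 0 1;0 0 0.016 0 0 0 1;0 0 0.018 0 0 0 1;0 0 0.02 0 0 0 1;0 0 0.02 0 0 0 1",
)

```text
t: 24.38
tool_pos: [0.6478, -0.1587, 0.0669]
tcp_rot: [0.0, 0.707, 0.707, -0.0]
wrist_force: [-13.0, 2.2, 30.8]
grip_width: 0.0491
grasp_force: 56.4
```

drive_tool(
  commands="0 0 -0.001 0 0 0 0.2;0 0 -0.001 0 0 0 -0.4;0 0 -0.001 0 0 0 -1;0 0 -0.001 0 0 0 -1;0 0 -0.02 0 0 0 -1;0 0 -0.11 0 0 0 -1;0 0 -0.22 0 0 0 -1;0 0 -0.32 0 0 0 -1;0 0 -0.4 0 0 0 -1;0 0 -0.4 0 0 0 -1",
)

```text
t: 25.62
tool_pos: [0.6488, -0.1587, 0.2688]
tcp_rot: [0.002, 0.707, 0.707, 0.002]
wrist_force: [0.6, -0.4, -1.4]
grip_width: 0.0857
grasp_force: 0.0
```

drive_tool(
  commands="-0.1 -0.1 0 0 0 0 -1;-0.18 -0.2 0 0 0 0 -1;-0.24 -0.3 0 0 0 0 -1;-0.28 -0.4 0 0 0 0 -1;-0.28 -0.46 0 0 0 0 -1;-0.28 -0.46 0 0 0 0 -1",
)

```text
t: 26.38
tool_pos: [0.4155, -0.2994, 0.2648]
tcp_rot: [-0.0, 0.708, 0.706, -0.001]
wrist_force: [0.5, -0.1, -0.8]
grip_width: 0.0854
grasp_force: 0.0
```

```bash
python3 - <<'E'
from h import *
s=manip.read_state();print(s["t"],s["tool_pos"].round(4))
c=manip.read_camera("top")
for n,xy in (("tall",(.646,.112)),("high",(.645,.022)),("low",(.647,-.0685)),("short",(.648,-.1585))):
    h=H[n]+.014;p,st=lid(c,n,px(c,[*xy,h]),14);print(n,st,w(c,*p,h).round(4))
cv2.imwrite("pics/t3.png",cv2.resize(c["color"][130:280,140:500,::-1],(800,333),interpolation=cv2.INTER_CUBIC))
c=manip.read_camera("scene")
cv2.imwrite("pics/s3.png",cv2.resize(c["color"][120:320,150:450,::-1],(800,533),interpolation=cv2.INTER_CUBIC))
E
```

```text
26.375 [ 0.4155 -0.2994  0.2648]
tall [266 133  21  21 354] [0.6425 0.1099 0.149 ]
high [305 136  22  22 370] [0.6419 0.021  0.124 ]
low [344 141  21  19 307] [ 0.6429 -0.0704  0.099 ]
short [380 145  19  19 286] [ 0.6422 -0.1577  0.074 ]
```

View pics/t3.png

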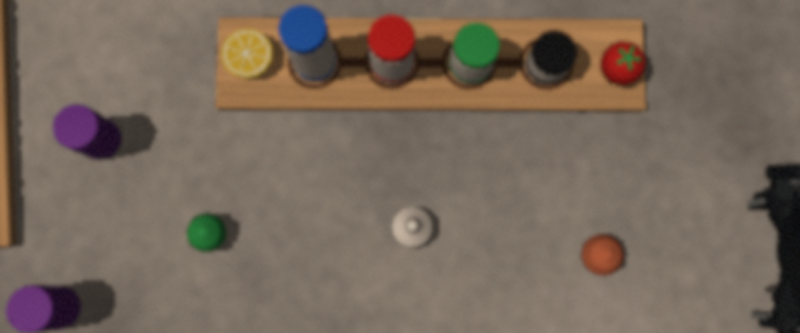

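View pics/s3.png

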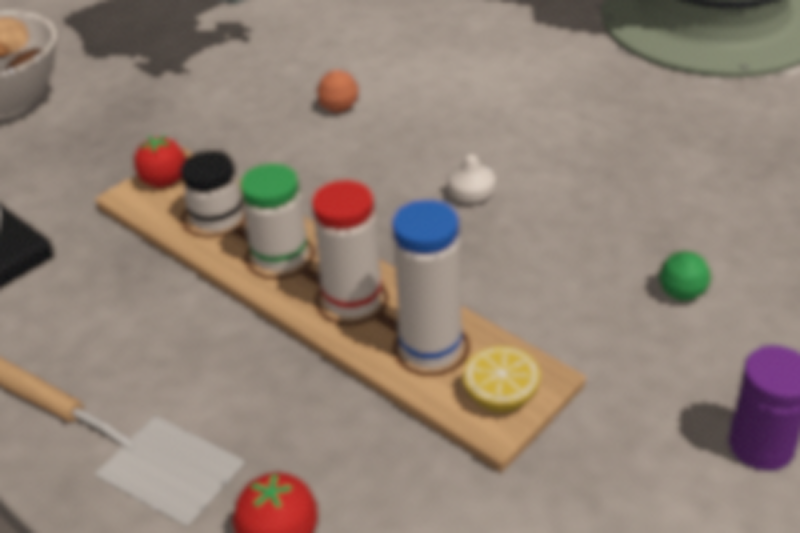

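Both views show all four canisters upright and centred on their rings, blue-red-green-black from the lemon to the tomato. The lemon, tomato, garlic, onion and lime haven't moved, and the arm is clear.

```bash
python3 -c "
from bench import manip
print(manip.sign_off())"
```

```text
the job is handed in; nothing more can be done
None
```

The job is handed in at about 26 s of the 93 s allowed: all four canisters stand upright on their rings, tallest by the lemon down to shortest by the tomato, and the final pictures show the other objects unmoved; the hand-in returned no verdict.

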